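# Eject a battery cell from the charging dock and stop it with the other finger

### The job

Press the key of the charging dock with one finger so that its spring ejector pops the battery cell out onto the sloping chute, and have the other finger in the chute to stop the cell before it rolls off the open end. Do not pinch, squeeze or lift the cell, and leave everything else on the table where it is. Finish while still holding the cell back on the chute with that finger.

Things in the scene. Friction and masses are not known exactly. Their poses are not given: they have to be found in the camera images.
- dock: Battery charging dock, black and grey plastic, fixed, 201 long (x) by 134 wide (y from -38 to 96) by 96 high at its rear housing. Origin on the table under the centre line of its chute; z up; -x is its open front. The open-topped chute runs along x at y = 0, 68 wide, falling to -x at 12 degrees; its side walls are 4 thick and 12 high. The key stands beside it at +y
- gate (a point): Chute floor at the gate, dock x = 0, 50 high. The steel gate, 10 high, holds the waiting cell against a spring plunger (0.8 N, 22 stroke). The gate is part of the key and sinks with it: after 4 to 10 of key travel the cell pops over it and rolls off the chute within about half a second
- chute (a point): Point on the middle of the chute floor, level with the key along the chute: dock x = -60, y = 0, 37 above the table. A fingertip here, from just above the floor to about 20 above it, stops the cell
- chute_end (a point): Middle of the open lower end of the chute floor: dock x = -105, y = 0, 28 above the table
- key_top (a point): Centre of the top face of the ejector key, a flat grey plastic pad 44 (dock x) by 40 (dock y) by 16 thick with two thin ribs. In the dock frame it lies at x = -60, y = 64, and height 59 when up, 47 when fully down. The key moves straight down, against a spring of 2 N at the start and 5 N at the bottom. Axes as the dock's
- key (a joint): Travel of the ejector key in m: 0 up, 0.012 fully down (hard stop); it springs back up when let go
- cell: The bare-metal battery cell in the dock, a cylinder 33 in diameter and 61 long with a small end nub, about 140 g, lying across the chute. Origin at its centre; its own y is the cylinder's axis
- cell_center (a point): Centre of that cell: at the start about x = 15, y = 0, height 70 in the dock frame; on the chute, 17 above the floor
- spare_a_center (a point): Centre of a spare cell of the same size standing upright on the table, 85 from the dock's centre line on its -y side; leave alone
- spare_b_center (a point): Centre of a second spare standing cell, just behind the first; leave alone
- tape: Empty cardboard tape core lying flat, 90 outside diameter, 24 high; origin at the centre of its underside; leave alone
- cutter: Craft cutter lying flat, black with a green band, about 180 by 26 by 20 high; origin on its underside at the handle's middle; leave alone
- cup: White plastic cup, 80 in diameter, 100 high, open top; origin at the centre of its underside; leave alone
- can: Red can, 72 in diameter, 150 high; origin at the centre of its underside; leave alone
- offcut: Wooden offcut block 90 by 50 by 45 high; origin at the centre of its underside; leave alone
There are look-alikes about, which are no part of the job. Leave any orange or pink look-alike of the cell alone.

How it is judged:
By the outcome, as a careful person would: the job done as asked, in the order asked, and still so for the second after the job is handed in, while the arm keeps its last pose, push and grip.
It also fails if it takes over 29 s, if anything falls off the work surface, if the arm or the gripper's body presses on something with over 40 N, if the wrist force passes 120 N, or if a joint passes its speed limit or range.

### The arm

A 6-joint arm with a two-finger parallel gripper is mounted at the origin on the work surface. World frame = base frame: x ahead of the robot, y to its left, z up, the work surface at z = 0. Lengths are in mm, angles in rad, forces in N, time in s.
With the tool pointing down it reaches from about 350 to 775 mm from the base axis. Payload 7.3 kg.
Tool frame: the origin (TCP) lies between the finger pads; the fingertips stand 8 mm ahead of it and the grasp point (between the pads) lies 11 mm behind it; y points along the fingers, z is the direction in which the jaws open and shut, and the axes are right-handed (so a half turn about y gives the same grasp; the last joint's range is limited). The gripper opens to 92 mm and grips with 3 to 60 N. Pads are 19 mm wide; open, the fingers measure 130 mm over their backs; the gripper's body (75 mm by 190 mm) begins 47 mm behind the grasp point.
Start: joints at [-1.33, 0.342, 1.524, -0, 1.275, -0.146], TCP at [198.067, -486.224, 234.741] pointing down, gripper open.
Joint ranges: [-2.53, 2.53], [-0.77, 2.02], [0.04, 2.7], [-1, 4.14], [0.28, 2.66], [-3.11, 3.11]. Speed limits (rad/s): [2.57, 2.57, 3.14, 3.14, 3.14, 3.14].

### API

Orientations are given as [roll, pitch, yaw] about the fixed x, y, z axes, in that order (R = Rz(yaw) Ry(pitch) Rx(roll)).
In Python, from plant import bot, vision, job gives the robot as it stands. The module is installed in compiled form; this text tells all that it offers.
- The arm moves only by the tool arm_command, never from a script. Its argument "deltas" is a list of rows, each a list of 4 numbers: the shift along the tool's x, y, z in m, then the turn about the tool's y in degrees. In form: [[x, y, z, twist], ...]. A call has 1 to 5 rows; each row shifts and turns the commanded pose from where the row before left it, along the tool's axes as they then stand; what a row does not reach is not made up. A row lasts 1/10 s, in which the tool goes at most 50 mm and 8.59 degrees, less where a joint would pass 70% of its speed; a pose out of reach is approached as far as the arm can. A call is refused whole if a number of a shift passes 0.05 or a number of a turn 8.59, either way. A call with a gripper value outside its range is refused whole. "claw" is the closure in counts, from 0 (fully open) to 255 (shut), set as the call begins (left out, the last holds). The fingers move at their own pace and stop on an object; the grip force is fixed at half the most. Time passes only in rows, so rows that do not move let the fingers close. It gives the time, the measured TCP pose, the force and the opening at its end, in the units of the state.
- bot.get_obs(): the state, without advancing time (a new reading comes with each control period).
- vision.capture(name): name is "scene" or "top" or "wrist"; returns a dict with "img" (420x560x3 uint8, red, green, blue), "camera_matrix" (3x3 intrinsics, pixels), "world_to_cam" (4x4, takes a point from world to camera coordinates); the wrist camera has in their place "mount" (4x4, takes a point from camera to tool coordinates, whose origin is the TCP and whose axes are the tool frame's). Camera axes: x right, y down, z forward; pixel columns grow to the right and rows downward; lengths in mm; the calibration is good to about 2 mm. A picture is of the moment at which its call begins: read the wrist's pose just before it. There is no depth.
- job.close_job(): hands the job in, once; it reports no verdict.
Trained networks look in a picture, given as the dict that the camera call returned (one of the last four; its "shot" number tells which), for a name from the list of things; names that differ only in an ending like _2 or _b are one class to them, and where a whole thing is asked for, a point or a joint stands for the part that bears it (a point fixed in the world has none). Each returns a list of dicts, best first, with "confidence" (0 to 1); they miss things now and then, are a little off and sometimes report something else, mostly with a low value. They report only what shows in the picture. A call takes as long as a camera call. They do not tell look-alikes from the thing itself.
- vision.find_in(picture, name): "xyz" ([x, y, z] in mm, in the coordinates of the camera as it stood for that picture, good to about 4 mm: the middle of the surface that is visible of it).
- vision.regions_of(picture, name): "mask" (420x560 bool, what is visible of it).
The state is a dict: "time": time; "joint_positions": joint angles; "dq": joint speeds; "tau": joint torques, N m; "tool_pos": TCP position; "tcp_rot": TCP orientation; "contact_force": force on the tool from outside, world axes, zero at the start; "moment": the same for the moment, N m; "grip_width": finger opening in mm.
Only numpy, scipy, OpenCV 4.12 (cv2) and the standard library are available. Lean on these libraries where they do the work, as an engineer would, in place of code of your own. Each camera call takes 0.05 s, during which the arm holds its last target. There are 200 camera calls.

## Working session

There is one attempt and no reset: what is moved stays moved. The work goes in short steps, Python scripts to look and compute and a tool call to move; the robot and the scene stay as the last step left them, time stands still between calls to the robot, and variables do not carry over. Pictures are saved under pics/ and viewed, about 8 in all and at most 12, crops included, and the job is handed in when it is done.

Besides the shell and the picture viewer there is one more tool, called after ">>>" as name([rows], argument=value, ...), one row to a line, values as JSON. arm_command: Moves the arm, as the interface text tells. Its arguments: {"type":"object","properties":{"deltas":{"type":"array","items":{"type":"array","items":{"type":"number"}}},"claw":{"type":"number"}},"required":["deltas"]}

```bash
mkdir -p pics
cat > h.py <<'E'
import numpy as np, cv2
from plant import bot, vision, job
from scipy.spatial.transform import Rotation as R
def w(pic,p):
    M=np.linalg.inv(pic["world_to_cam"]); return (M@np.r_[p,1])[:3]
def proj(pic,P):
    c=(pic["world_to_cam"]@np.r_[P,1])[:3]; u=pic["camera_matrix"]@c; return u[:2]/u[2]
E
python3 - <<'E'
from h import *
o=bot.get_obs(); print({k:np.round(v,3) for k,v in o.items()})
ims=[]
for n in("scene","top"):
    p=vision.capture(n); ims.append(p["img"])
    for k in("dock","key_top","cell","cell_center","chute","chute_end","gate","spare_a_center","tape","cutter","cup","can","offcut"):
        for d in vision.find_in(p,k)[:4]: 
            P=w(p,d["xyz"]); print(n,k,round(d["confidence"],2),P.round(),proj(p,P).round())
    cv2.imwrite(f"pics/{n}0.png",p["img"][:,:,::-1])
E
```

```text
{'time': np.float64(0.0), 'joint_positions': array([-1.33 ,  0.343,  1.525, -0.   ,  1.275, -0.146]), 'dq': array([ 0.001, -0.001, -0.   , -0.   , -0.001, -0.   ]), 'tau': array([ 1.0000e-03, -4.3124e+01, -2.4422e+01,  7.2000e-02,  5.6000e-02,
       -0.0000e+00]), 'tool_pos': array([ 197.98 , -485.826,  234.064]), 'tcp_rot': array([-1.572,  0.   , -2.755]), 'contact_force': array([-0.026,  0.268, -0.412]), 'moment': array([ 0.012, -0.006,  0.001]), 'grip_width': np.float64(91.89)}
scene dock 0.86 [560.  31.  44.] [295. 234.]
scene key_top 0.58 [506.  39.  60.] [315. 219.]
scene cell 0.88 [756.  27.  29.] [224. 285.]
scene cell 0.84 [ 735. -118.   29.] [193. 237.]
scene cell 0.79 [ 633. -181.   29.] [213. 199.]
scene cell 0.73 [ 536. -155.   29.] [252. 185.]
scene cell_center 0.8 [ 733. -116.   29.] [195. 237.]
scene cell_center 0.78 [ 631. -176.   32.] [215. 198.]
scene cell_center 0.7 [ 535. -154.   31.] [252. 184.]
scene cell_center 0.64 [754.  26.  30.] [225. 284.]
scene chute 0.78 [563.  27.  45.] [293. 233.]
scene chute 0.2 [646. -68.  48.] [238. 226.]
scene chute_end 0.72 [564
[... 1095 characters left out ...]
 3.  85.] [293. 199.]
top chute 0.83 [551.   9.  42.] [292. 214.]
top chute_end 0.66 [545.  11.  41.] [291. 216.]
top chute_end 0.31 [595.  -1.  85.] [295. 196.]
top gate 0.82 [546.   9.  46.] [291. 216.]
top spare_a_center 0.7 [594. -85.  56.] [325. 197.]
top tape 0.69 [ 581. -372.   59.] [429. 199.]
top tape 0.66 [618. 130.  27.] [248. 193.]
top tape 0.45 [594.  -4.  86.] [296. 196.]
top cutter 0.81 [434. 364.  18.] [166. 260.]
top cutter 0.36 [500.  35.  54.] [282. 232.]
top cup 0.64 [ 580. -371.   57.] [428. 199.]
top cup 0.38 [610. 355. 147.] [157. 189.]
top cup 0.17 [ 454. -362.   43.] [427. 245.]
top can 0.98 [610. 353. 144.] [158. 189.]
top offcut 0.83 [ 453. -364.   44.] [428. 246.]
```

Run:
```python
import cv2,numpy as np
a=cv2.imread("pics/top0.png")[120:270,220:400]; b=cv2.imread("pics/scene0.png")[150:310,170:370]
cv2.imwrite("pics/tc.png",cv2.resize(a,None,fx=4.4,fy=4,interpolation=2)); cv2.imwrite("pics/sc.png",cv2.resize(b,None,fx=4,fy=3.75,interpolation=2))
cv2.imwrite("pics/tc.png",cv2.resize(a,(720,600),interpolation=2))
cv2.imwrite("pics/sc.png",cv2.resize(b,(750,600),interpolation=2))
```

```text
(no output)
```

View pics/tc.png

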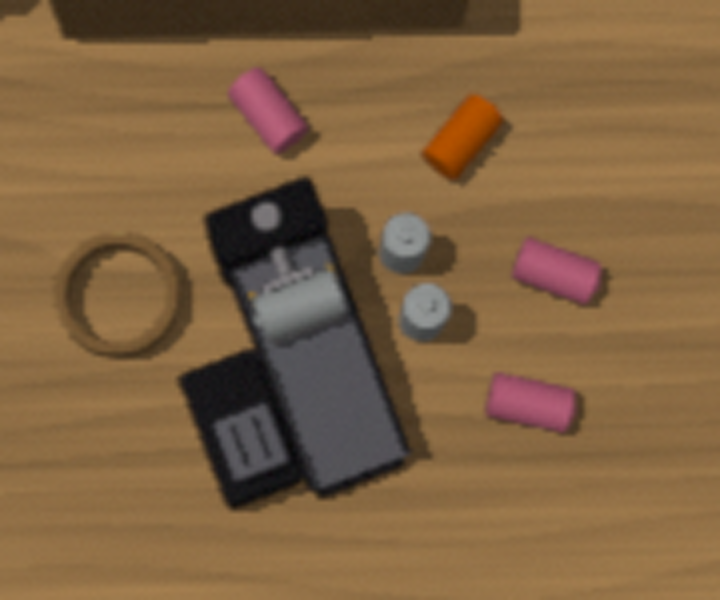

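View pics/sc.png

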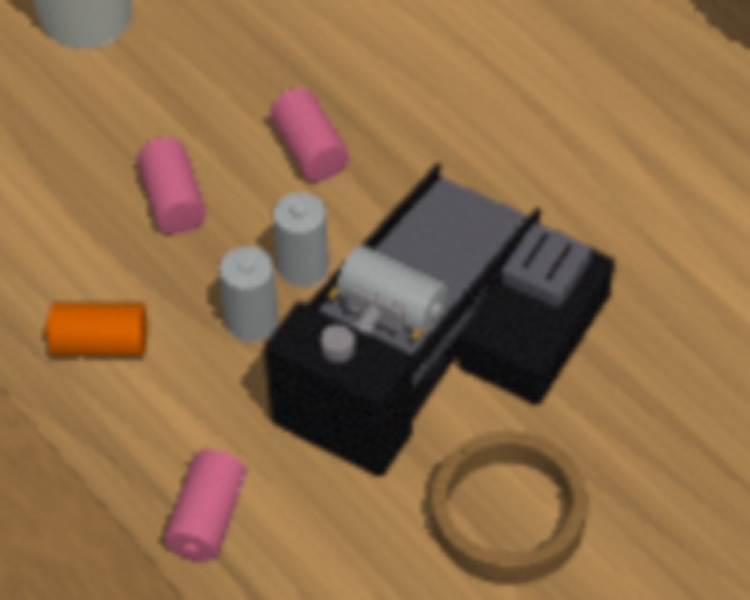

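Candidates in the top view (tc.png crop pixels):
- The metal cell lying in the chute at (300,308), which is the one I want.
- Standing spares at (405,243) and (425,312).
- Pink look-alikes at (268,110), (558,270) and (532,402), and an orange one at (463,137).

The key is the ribbed grey pad at (255,442), and the chute's open end is at (365,478). Next I fit the dock pose.

```bash
cat > fit.py <<'E'
from h import *
from scipy.optimize import least_squares
D=[((-38,64+20,59),(213,417)),((-38,44,59),(270,403)),((-82,44,59),(297,464)),((-82,84,59),(240,482)),((-105,-38,40),(408,458)),((-105,38,40),(322,497)),((96,-38,96),(310,178)),((96,38,96),(207,213))]
S=[((-82,44,59),(537,222)),((-82,84,59),(592,242)),((-38,44,59),(505,264)),((-105,-38,40),(437,168)),((-105,38,40),(538,212))]
T=vision.capture("top");C=vision.capture("scene")
A=[(T,np.array(p),np.array([220+u/4,120+v/4])) for p,(u,v) in D]+[(C,np.array(p),np.array([170+u/3.75,150+v/3.75])) for p,(u,v) in S]
def tf(q,p):c,s=np.cos(q[2]),np.sin(q[2]);return np.array([q[0]+c*p[0]-s*p[1],q[1]+s*p[0]+c*p[1],p[2]])
if __name__=="__main__":
    f=lambda q:np.concatenate([proj(c,tf(q,p))-m for c,p,m in A])
    r=least_squares(f,[590,0,0.3],loss="soft_l1",x_scale=[10,10,.1]);print(r.x);print(f(r.x).reshape(-1,2).round(1))
    q=r.x
    for n,p in dict(key=(-60,64,59),chute=(-60,0,37),cell=(15,0,70)).items():
        P=tf(q,p);print(n,P.round(1))
        for n2,c in(("T",T),("S",C)):
            print(n2,proj(c,P).round(1))
    np.save("q.npy",q)
E
python3 fit.py
```

```text
[ 5.79734859e+02 -6.76323680e+00  3.27655562e-01]
[[-0.3  1.8]
 [-0.9  0.3]
 [-2.1  0. ]
 [-1.6  0.6]
 [ 0.7 -0.3]
 [-3.4 -0.5]
 [ 0.2 -1.3]
 [-0.3 -0.6]
 [-1.  -1.9]
 [-0.2 -0.2]
 [-1.9  0. ]
 [-0.2 -2.9]
 [ 0.8 -1.9]]
key [502.3  34.5  59. ]
T [282.5 231. ]
S [315.2 217.4]
chute [522.9 -26.1  37. ]
T [304.2 224. ]
S [290.6 211.9]
cell [593.9  -1.9  70. ]
T [294.9 197.1]
S [273.8 225.7]
```

>>> arm_command([
  [-0.024, 0, -0.0168, 0],
  [-0.024, 0, -0.0168, 0],
  [-0.024, 0, -0.0168, 0],
  [-0.024, 0, -0.0168, 0],
  [-0.024, 0, -0.0168, 0],
], claw=130)

```text
time: 2.0
tool_pos: [278.0, -362.2, 234.8]
tcp_rot: [-1.57, 0.0, -2.755]
contact_force: [0.8, -0.0, 0.9]
grip_width: 56.1
```

>>> arm_command([
  [-0.024, 0, -0.0168, 0],
  [-0.024, 0, -0.0168, 0],
  [-0.024, 0, -0.0168, 0],
  [-0.024, 0, -0.0168, 0],
  [-0.024, 0, -0.0168, 0],
])

```text
time: 2.5
tool_pos: [357.5, -239.1, 234.9]
tcp_rot: [-1.57, 0.0, -2.755]
contact_force: [0.6, -0.3, -0.6]
grip_width: 44.9
```

>>> arm_command([
  [-0.024, 0, -0.0168, 0],
  [-0.024, 0, -0.0168, 0],
  [-0.024, 0, -0.0168, 0],
  [-0.024, 0, -0.0168, 0],
  [-0.024, 0, -0.0168, 0],
])

```text
time: 3.0
tool_pos: [437.0, -115.9, 234.9]
tcp_rot: [-1.57, 0.0, -2.755]
contact_force: [-0.5, 0.1, -0.2]
grip_width: 44.9
```

>>> arm_command([
  [-0.024, 0, -0.0168, 0],
  [-0.024, 0, -0.0168, 0],
  [-0.024, 0, -0.0168, 0],
  [-0.024, 0, -0.0168, 0],
  [0, 0, 0, 3.4],
])

```text
time: 3.5
tool_pos: [501.3, -16.1, 234.6]
tcp_rot: [-1.571, 0.001, -2.812]
contact_force: [-0.2, -0.9, -0.4]
grip_width: 44.9
```

Run:
```python
from h import *
o=bot.get_obs(); p=vision.capture("wrist")
T=np.eye(4);T[:3,:3]=R.from_euler("xyz",o["tcp_rot"]).as_matrix();T[:3,3]=o["tool_pos"]
W=T@p["mount"]; p["world_to_cam"]=np.linalg.inv(W); print(o["tool_pos"].round(1),o["tcp_rot"])
np.savez("wr.npz",K=p["camera_matrix"],M=p["world_to_cam"]); cv2.imwrite("pics/wr.png",p["img"][:,:,::-1])
for k in("key_top","cell","dock"):
    for d in vision.find_in(p,k)[:2]: print(k,d["confidence"],w(p,d["xyz"]).round(1))
q=np.load("q.npy")
from fit import tf
im=p["img"][:,:,::-1].copy()
for P in[(-82,44,59),(-82,84,59),(-38,84,59),(-38,44,59),(-105,-38,40),(-105,38,40),(0,-38,62),(0,38,62),(-60,0,37),(15,0,70)]:
    u=proj(p,tf(q,P)); print(P,u.round(1)); cv2.drawMarker(im,tuple(int(x) for x in u),(0,0,255),0,8,1)
cv2.imwrite("pics/wr_m.png",cv2.resize(im,(800,600)))
```

```text
[501.3 -16.1 234.6] [-1.57123448e+00  1.05085965e-03 -2.81189540e+00]
key_top 0.72 [502.   32.3  58.7]
cell 0.79 [592.5  -3.   84.3]
cell 0.79 [ 711.3 -114.    30.2]
dock 0.97 [556.   12.6  50.3]
(-82, 44, 59) [257.4 193.8]
(-82, 84, 59) [219.9 193.7]
(-38, 84, 59) [217.5 152.1]
(-38, 44, 59) [256.5 152.2]
(-105, -38, 40) [330.6 209.3]
(-105, 38, 40) [264.3 209.1]
(0, -38, 62) [338.9 113.8]
(0, 38, 62) [261.5 113.6]
(-60, 0, 37) [298.  169.8]
(15, 0, 70) [300.9  97.1]
```

View pics/wr_m.png

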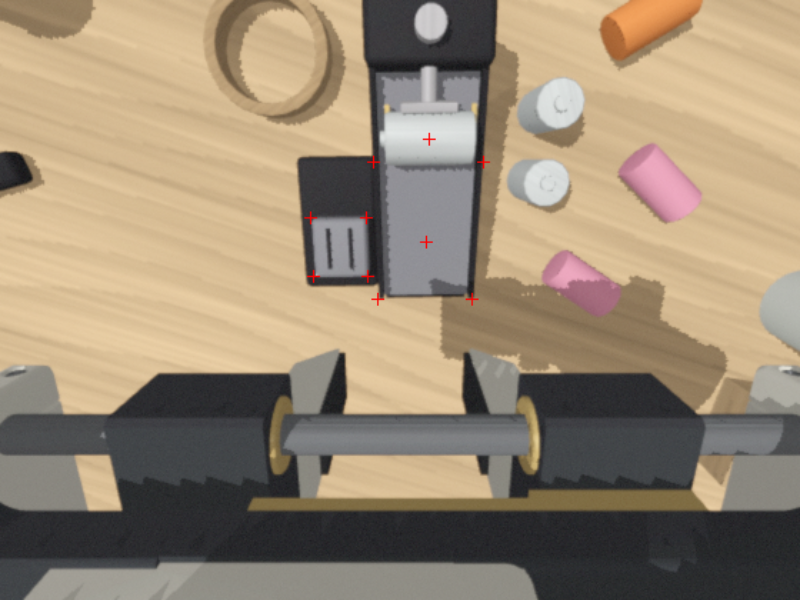

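The dock fit matches the wrist picture. Key corners are at (312–370, 217–277), within about 2 mm, and the dock axis is vertical in the image. I'll align and descend.

>>> arm_command([
  [-0.009, 0, -0.007, 0],
  [-0.0083, 0, -0.0071, 0],
  [0, 0.03, 0, 0],
  [0, 0.03, 0, 0],
  [0, 0.03, 0, 0],
])

```text
time: 4.3
tool_pos: [512.4, 1.1, 143.9]
tcp_rot: [-1.57, 0.001, -2.813]
contact_force: [0.6, -0.5, -0.3]
grip_width: 44.7
```

>>> arm_command([
  [0, 0.03, 0, 0],
  [0, 0.02, 0, 0],
  [0, 0.015, 0, 0],
  [0, 0, 0, 0],
  [0, 0, 0, 0],
])

```text
time: 4.8
tool_pos: [512.3, 0.7, 79.9]
tcp_rot: [-1.571, 0.0, -2.814]
contact_force: [0.1, -0.2, 0.7]
grip_width: 44.9
```

Run:
```python
from h import *
o=bot.get_obs(); p=vision.capture("wrist"); s=vision.capture("scene")
print(o["tool_pos"].round(1),o["tcp_rot"],o["contact_force"].round(1),o["grip_width"])
q=np.load("q.npy");c,sn=np.cos(q[2]),np.sin(q[2]);d=o["tool_pos"][:2]-q[:2];print("dock",c*d[0]+sn*d[1],-sn*d[0]+c*d[1])
a=p["img"][:,:,::-1][80:400,100:460]; b=s["img"][:,:,::-1][150:290,210:370]
cv2.imwrite("pics/c2.png",np.hstack([cv2.resize(a,(400,356)),cv2.resize(b,(400,356))]))
```

```text
[512.3   0.7  79.9] [-1.57072413e+00  1.42891391e-04 -2.81366811e+00] [ 0.1 -0.2  0.7] 44.91402748083805
dock -61.451393618407515 28.79196610578824
```

View pics/c2.png

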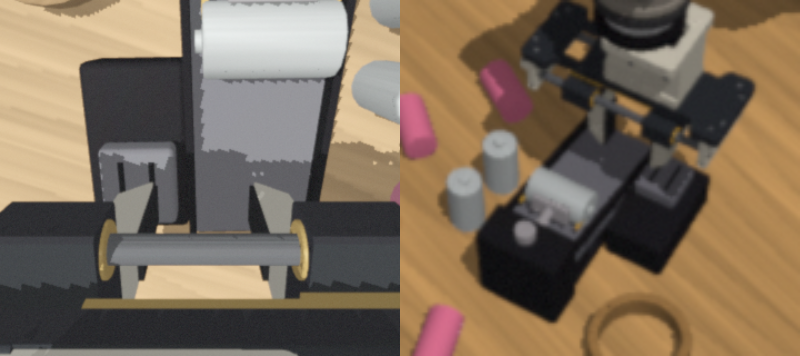

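>>> arm_command([
  [-0.001, 0.005, -0.0015, 0],
  [0, 0.005, 0, 0],
  [0, 0.003, 0, 0],
  [0, 0.003, 0, 0],
  [0, 0, 0, 0],
])

```text
time: 5.4
tool_pos: [512.2, 2.1, 63.4]
tcp_rot: [-1.571, -0.0, -2.814]
contact_force: [-0.1, 0.5, 2.0]
grip_width: 45.2
```

>>> arm_command([
  [0, 0.003, 0, 0],
  [0, 0.003, 0, 0],
  [0, 0.0015, 0, 0],
  [0, 0, 0, 0],
  [0, 0, 0, 0],
])

```text
time: 5.9
tool_pos: [512.3, 2.1, 56.3]
tcp_rot: [-1.571, 0.0, -2.814]
contact_force: [-1.2, 1.0, 4.0]
grip_width: 44.8
```

Run:
```python
from h import *
o=bot.get_obs(); p=vision.capture("wrist"); s=vision.capture("scene")
print(o["time"],o["tool_pos"].round(1),o["contact_force"].round(1),o["grip_width"])
a=p["img"][:,:,::-1][80:400,100:460]; b=s["img"][:,:,::-1][150:290,210:370]
cv2.imwrite("pics/c3.png",np.hstack([cv2.resize(a,(400,356)),cv2.resize(b,(400,356))]))
```

```text
5.9 [512.3   2.1  56.3] [-1.2  1.   4. ] 44.82604431630073
```

View pics/c3.png

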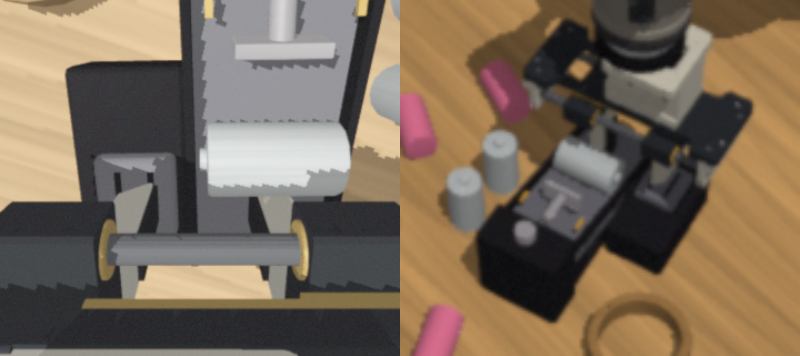

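The cell has popped out, with the ejector plunger extended at (285,45), and it now lies against the chute finger at (278,160). I'll let it settle, recheck, and hand in if it is steady.

>>> arm_command([
  [0, 0, 0, 0],
  [0, 0, 0, 0],
  [0, 0, 0, 0],
  [0, 0, 0, 0],
  [0, 0, 0, 0],
])

```text
time: 6.5
tool_pos: [512.3, 2.1, 56.2]
tcp_rot: [-1.571, 0.0, -2.814]
contact_force: [-0.8, 1.5, 5.1]
grip_width: 45.2
```

Run:
```python
from h import *
o=bot.get_obs(); p=vision.capture("wrist")
print(o["time"],o["tool_pos"].round(1),o["contact_force"].round(1))
a=p["img"][:,:,::-1][80:400,100:460]; a=cv2.resize(a,(400,356)); b=cv2.imread("pics/c3.png")[:,:400]
d=cv2.absdiff(a,b).max(2); print("changed px",(d>40).sum())
cv2.imwrite("pics/c4.png",a)
if (d>40).sum()<400: job.close_job(); print("closed")
```

```text
6.5 [512.3   2.1  56.2] [-0.8  1.5  5.1]
changed px 7
the job is handed in; nothing more can be done
closed
```

I pressed the dock's key with one finger, and the ejector popped the cell out onto the chute. The other finger, about 11 mm above the chute floor, stopped it. I handed the job in at about 6.5 s with the key still held down and the cell resting against that finger.

- **Cell at rest:** two wrist pictures about 0.6 s apart, the second taken just before hand-in, were practically identical (7 changed pixels), so the cell was not moving.
- **Forces and key travel:** the upward force on the gripper was about 5 N. I estimate the key was pressed 10 to 11 mm, worked out from the fingertip height.
- **Other objects:** the scene crop showed both standing spares and the tape core where they were. I did not check the other objects one by one, but the arm's path stayed clear of them.
- **Disagreement:** the dock position from the first camera fit was about 2 mm off sideways compared with the wrist picture, and I corrected for that before pressing. No checks failed.

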